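# Find the radius leaf that fits a shoe heel

## Task

Take the heel block that stands on the cork mat and feel its rounded back gently in the notches of the aluminium radius leaves: touch it to at least one that does not fit it, for comparison, and find the one where it neither stands off nor rocks. Then press it squarely home in the fitting leaf with a light steady push, let go and leave it standing seated on the bench there. Do not mark the leaves by pushing hard, and leave the other two heels and the things around alone.

Things in the scene. Friction and masses are not known exactly. Their poses are not given: they have to be found in the camera images.
- heel_a: heel block, stacked wood on a thin rubber foot: 56 mm wide (y), 50 tall, 54 to 68 front to back (x), 0.11-0.23 kg, standing flat. Its back is one convex arc over the whole width, axis vertical, radius 30, 38 or 50 mm (which is not told). Origin: on its underside, on the arc's axis, so the crown is one radius away towards +x; the flat breast is 18 to 24 mm towards -x
- heel_b: another heel block, as heel_a but for its radius and depth. The three have radii of 30, 38 and 50 mm in an order not told. Their sides are flat and parallel from x = -18 to x = +10 mm at least. Any of the three may be the one on the cork mat; the other two stand on the plywood board. All face +x within 0.5 rad
- heel_c: the third heel block, as heel_a but for its radius and depth. Each heel fits just one of the leaves
- leaf_1: fixed aluminium radius leaf on the bench, 25 mm high, 60 wide (y). Its notch, open to the leaf's -x, is one concave arc, axis vertical, 50 mm across (y -25 to +25), radius 30, 38 or 50 mm (which is not told). Origin: on the bench, on the arc's axis, one radius in front (-x) of the notch bottom; a low steel foot reaches 60 mm behind the bottom. The bench within 60 mm in front of the origin is clear
- leaf_2: another radius leaf, as leaf_1 but for its radius. The three have 30, 38 and 50 mm in an order not told, one for each heel. In the matching leaf the heel touches all along its arc when the two origins coincide. Too tight a leaf stops it with its two corners about 12 to 27 mm before that; too wide a leaf lets it past that by 8 to 20 mm, and there it rocks and shifts sideways
- leaf_3: the third radius leaf, as leaf_1 but for its radius. All leaves are rigid and finely finished: a push of more than 20 N marks them, so close in slowly; hold the heel just over the bench to feel; a steady push of 7 to 12 N, kept for about half a second, seats a heel home
- mat: square cork mat, 90 x 90 x 3 mm, fixed to the bench; origin at the centre of its underside. The heel to be gauged stands on it, its origin within 20 mm of the mat's
- board: thin plywood board, 200 x 100 x 3 mm, fixed to the bench; origin at the centre of its underside. The two other heels stand on it and stay there
- polish_tin: flat round dark tin, 80 mm across, 26 mm high, origin at the centre of its underside; bystander
- spray_can: blue can, 52 mm across, 160 mm tall, origin at the centre of its underside; bystander
- hammer: hammer lying on the bench, 260 mm long; its origin near mid-length; bystander
Mind the look-alikes: they are no part of the job. Leave any orange look-alike of the leaf_3 alone.

How it is judged:
By the outcome, as a careful person would: the job done as asked, in the order asked, and still so for the second after the job is handed in, with the robot touching nothing.
It also fails if it takes over 72 s, if anything falls off the work surface, if the arm or the gripper's body presses on something with over 40 N, if the wrist force passes 120 N, or if a joint passes its speed limit or range.

## Robot

A 7-joint arm with a two-finger parallel gripper is mounted at the origin on the work surface. World frame = base frame: x ahead of the robot, y to its left, z up, the work surface at z = 0. Lengths are in mm, angles in rad, forces in N, time in s.
With the tool pointing down it reaches from about 400 to 850 mm from the base axis. Payload 10.4 kg.
Tool frame: the origin (TCP) lies where the fingers leave the gripper's body, on its centre line; the fingertips stand 70 mm ahead of it and the grasp point (between the pads) lies 51 mm ahead of it (bot.tips_ahead is the distance from the TCP to the fingertips, in mm); z points along the fingers, x is the direction in which the jaws open and shut, and the axes are right-handed (so a half turn about z gives the same grasp; the last joint's range is limited). The gripper opens to 87 mm and grips with 3 to 60 N. Pads are 19 mm wide; open, the fingers measure 117 mm over their backs; the gripper's body (75 mm by 190 mm) begins 51 mm behind the grasp point.
Start: joints at [-1.16, 0.332, -0.065, 1.46, 0.022, 1.35, -0.088], TCP at [262.69, 567.132, 292.276] pointing down, gripper open.
Joint ranges: [-2.6, 2.6], [-0.5, 2.12], [-1.47, 1.34], [0.16, 2.42], [-1.27, 4.41], [0.06, 2.06], [-2.6, 2.6]. Speed limits (rad/s): [2.22, 2.22, 2.79, 2.79, 3.14, 3.14, 3.14].

## Interface

Orientations are given as a unit quaternion [x, y, z, w].
In Python, from rig import bot gives the robot as it stands.
- The arm moves only by the tool jog_arm, never from a script. Its argument "steps" is a list of rows, each a list of 2 entries, a list of its own where there are three numbers: the shift along the tool's x, y, z in cm, then the turn about the tool's z in degrees. A call has 1 to 10 rows; each row is the pose to reach, as a shift and turn from the pose commanded when the call began, along the tool's axes at that moment; what a row does not reach only later rows make up. A row lasts 1/8 s, in which the tool goes at most 62.5 mm and 10.7 degrees, less where a joint would pass 70% of its speed; a pose out of reach is approached as far as the arm can. A call with a gripper value outside its range is refused whole. "claw" is the closure, from 0 (fully open) to 1 (shut), set as the call begins (left out, the last holds). The fingers move at their own pace and stop on an object; "force" is the grip in N (left out, the last holds). Time passes only in rows, so rows that repeat a pose let the fingers close. It gives the time, the measured TCP pose, the force and the opening at its end, in the units of the state.
- bot.sense(): the state, without advancing time (a new reading comes with each control period).
- bot.grab_frame(name): name is "scene" or "top" or "wrist"; returns the picture (480x640x3 uint8, red, green, blue); there is no depth.
- bot.camera_info(name): a dict with "camera_matrix" (3x3 intrinsics, pixels), "world_from_camera" (4x4, takes a point from camera to world coordinates). Camera axes: x right, y down, z forward; pixel columns grow to the right and rows downward; lengths in mm; the calibration is good to about 2 mm. A picture is of the moment at which its call begins: read the wrist's pose just before it. camera_info takes no time and is no camera call; for the wrist camera it gives the pose at the moment of the call.
- bot.job_done(): hands the job in, once; it reports no verdict.
Trained networks look in the newest picture that a camera, given by its name, has taken for a name from the list of things; names that differ only in an ending like _2 or _b are one class to them, and where a whole thing is asked for, a point or a joint stands for the part that bears it (a point fixed in the world has none). Each returns a list of dicts, best first, with "conf" (0 to 1); they miss things now and then, are a little off and sometimes report something else, mostly with a low value. They report only what shows in the picture. A call takes as long as a camera call. They do not tell look-alikes from the thing itself.
- bot.spot_in(label, camera): "at" ([x, y, z] in mm, in world coordinates, good to about 4 mm: the middle of the surface that is visible of it).
The state is a dict: "t": time; "q": joint angles; "dq": joint speeds; "joint_torque": joint torques, N m; "ee_pos": TCP position; "eef_rot": TCP orientation; "force": force on the tool from outside, world axes, zero at the start; "moment": the same for the moment, N m; "grip_width": finger opening in mm.
Only numpy, scipy, OpenCV 4.12 (cv2) and the standard library are available. Lean on these libraries where they do the work, as an engineer would, in place of code of your own. Each camera call takes 0.05 s, during which the arm holds its last target. There are 200 camera calls.

## Working session

There is one attempt and no reset: what is moved stays moved. The work goes in short steps, Python scripts to look and compute and a tool call to move; the robot and the scene stay as the last step left them, time stands still between calls to the robot, and variables do not carry over. Pictures are saved under pics/ and viewed, about 8 in all and at most 12, crops included, and the job is handed in when it is done.

Besides the shell and the picture viewer there is one more tool, called as name(argument=value, ...) on one line, values as JSON. jog_arm: Moves the arm, as the interface text tells. Its arguments: {"type":"object","properties":{"steps":{"type":"array","items":{"type":"array"}},"claw":{"type":"number"},"force":{"type":"number"}},"required":["steps"]}

```bash
mkdir -p pics; ls
python3 - <<'E'
from rig import bot
import cv2,numpy as np
s=bot.sense();print(s)
for c in("scene","top"):
    im=bot.grab_frame(c);cv2.imwrite(f"pics/{c}0.png",im[:,:,::-1])
    i=bot.camera_info(c);print(c,np.round(i["camera_matrix"],1).tolist(),np.round(i["world_from_camera"],3).tolist())
    for l in("heel_a","leaf_1","mat","board","polish_tin","spray_can","hammer"):
        print(l,[(np.round(d["at"]).tolist(),round(d["conf"],2)) for d in bot.spot_in(l,c)])
E
```

```text
pics
{'t': 0.0, 'q': array([-1.15963034,  0.33288   , -0.06469964,  1.46092908,  0.02155514,
        1.34990987, -0.08848023]), 'dq': array([-0.0005172 , -0.00086347,  0.00048376,  0.00046502, -0.00032901,
        0.00185666,  0.00054238]), 'joint_torque': array([-3.97748345e-04, -6.23258328e+01,  2.45315186e-02, -3.89899850e+01,
       -6.13351353e-02,  3.97376704e-02,  1.51847739e-04]), 'ee_pos': array([262.55110791, 566.86146574, 291.454628  ]), 'eef_rot': array([ 8.42692934e-01,  5.38394006e-01, -5.97695164e-04,  3.95400968e-04]), 'force': array([-0.39349019, -0.30704666,  0.16783033]), 'moment': array([-0.00932638,  0.02763681,  0.00797853]), 'grip_width': 87.36324935384893}
scene [[528.2, 0.0, 320.4], [0.0, 528.2, 236.8], [0.0, 0.0, 1.0]] [[0.334, 0.49, -0.805, 1548.376], [0.942, -0.177, 0.284, -349.059], [-0.003, -0.853, -0.521, 714.47], [0.0, 0.0, 0.0, 1.0]]
heel_a [([462.0, -333.0, 42.0], 0.67)]
leaf_1 [([700.0, -18.0, 15.0], 0.92), ([549.0, 188.0, 14.0], 0.81), ([787.0, 289.0, 14.0], 0.81), ([689.0, 199.0, 18.0], 0.69), ([755.0, 88.0, 11.0], 0.61), ([686.0, 392.0, 97.0], 0.
[... 346 characters left out ...]
8, 424.787], [-1.0, 0.018, 0.025, 8.929], [-0.027, -0.087, -0.996, 1199.181], [0.0, 0.0, 0.0, 1.0]]
heel_a [([337.0, -333.0, 50.0], 0.87), ([467.0, -55.0, 56.0], 0.8), ([439.0, -325.0, 56.0], 0.78)]
leaf_1 [([682.0, 204.0, 25.0], 0.95), ([745.0, 90.0, 21.0], 0.92), ([661.0, -194.0, 26.0], 0.84), ([694.0, -10.0, 33.0], 0.83), ([548.0, 191.0, 21.0], 0.76), ([780.0, 294.0, 26.0], 0.69)]
mat [([467.0, -73.0, 6.0], 0.81)]
board [([398.0, -318.0, 1.0], 0.7)]
polish_tin [([491.0, 354.0, 27.0], 0.64), ([464.0, -74.0, 4.0], 0.56)]
spray_can [([661.0, 396.0, 145.0], 0.83), ([335.0, -330.0, 50.0], 0.63)]
hammer [([636.0, -350.0, 25.0], 0.68), ([468.0, -54.0, 56.0], 0.47), ([337.0, -332.0, 50.0], 0.22)]
```

View pics/scene0.png

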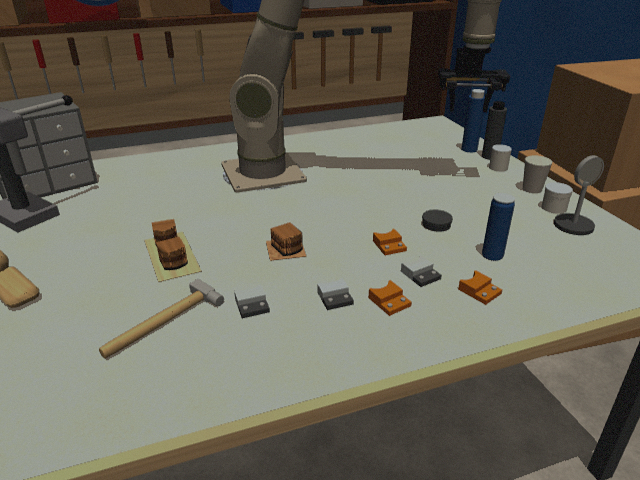

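View pics/top0.png

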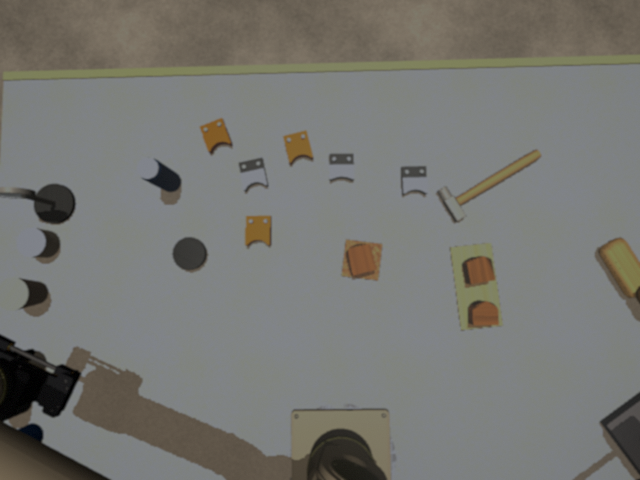

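Top view: brown heel on the cork mat at (362,260); look-alikes are the two heels on the board, at (480,270) and (484,315). The grey aluminium leaves are at (255,175), (341,168) and (414,180). The orange decoys at (216,136), (298,147) and (258,230) are to be left alone. My choice is the heel at (362,260), which I'll check in a close crop from the wrist camera.

```bash
cat > h.py <<'E'
from rig import bot
import numpy as np, cv2
from scipy.spatial.transform import Rotation as Ro
def goto(p,yaw,s=None):
    "p: TCP world mm, yaw: world angle (deg) of tool x; prints shift cm & turn deg (from measured pose)"
    s=s or bot.sense();R=Ro.from_quat(s["eef_rot"]).as_matrix()
    d=R.T@(np.array(p)-s["ee_pos"])/10
    cur=np.degrees(np.arctan2(R[1,0],R[0,0])); t=-((yaw-cur+180)%360-180)
    print("shift cm",np.round(d,2),"turn",round(t,1),"cur yaw",round(cur,2),"pos",np.round(s["ee_pos"],1),"t",round(s["t"],2))
def rays(cam,px,z,i=None):
    i=i or bot.camera_info(cam);K=i["camera_matrix"];T=i["world_from_camera"]
    px=np.atleast_2d(px).astype(float);d=np.c_[px,np.ones(len(px))]@np.linalg.inv(K).T@T[:3,:3].T
    return (T[:3,3]+d*((z-T[2,3])/d[:,2])[:,None])[:,:2]
def proj(P,i):
    T=np.linalg.inv(i["world_from_camera"]);c=np.atleast_2d(P)@T[:3,:3].T+T[:3,3];u=c@i["camera_matrix"].T;return u[:,:2]/u[:,2:]
E
python3 - <<'E'
from h import *
s=bot.sense();i=bot.camera_info("wrist")
T=np.eye(4);T[:3,:3]=Ro.from_quat(s["eef_rot"]).as_matrix();T[:3,3]=s["ee_pos"]
print(np.round(np.linalg.inv(T)@i["world_from_camera"],3).tolist(),np.round(i["camera_matrix"]).tolist())
t=bot.camera_info("top")
for n,p in dict(heel=(362,260),l2=(255,175),l1=(341,168),l3=(414,180)).items():print(n,rays("top",p,25,t))
goto((640,90,330),90); goto((640,90,330),-90)
E
```

```text
[[1.0, 0.0, -0.0, -0.501], [-0.0, 0.959, 0.283, -78.017], [0.0, -0.283, 0.959, -92.824], [0.0, 0.0, 0.0, 1.0]] [[384.0, 0.0, 317.0], [0.0, 384.0, 242.0], [0.0, 0.0, 1.0]]
heel [[464.97118626 -60.01989351]]
l2 [[675.93219057 195.06879152]]
l1 [[688.69881803 -14.33982148]]
l3 [[ 655.51393408 -189.5306031 ]]
shift cm [-27.44  54.29  -3.77] turn -24.9 cur yaw 65.15 pos [262.7 567.1 292.3] t 0.8
shift cm [-27.44  54.29  -3.77] turn 155.1 cur yaw 65.15 pos [262.7 567.1 292.3] t 0.8
```

```bash
python3 -c "
from h import *
goto((560,0,300),90)"
```

```text
shift cm [-38.97  50.81  -0.78] turn -24.9 cur yaw 65.15 pos [262.7 567.1 292.3] t 0.8
```

jog_arm(steps=[[[-4,5,-0.1],-3],[[-9,11.5,-0.2],-8],[[-14,18,-0.3],-13],[[-18,24,-0.4],-17],[[-22,29,-0.5],-21],[[-26,34,-0.6],-24.9],[[-30,39,-0.7],-24.9],[[-34,44,-0.7],-24.9],[[-37,48,-0.8],-24.9],[[-39,50.8,-0.8],-24.9]])

```text
t: 2.05
ee_pos: [553.0, 11.6, 300.6]
eef_rot: [0.707, 0.708, 0.001, 0.0]
force: [0.4, 1.3, 0.7]
grip_width: 86.6
```

jog_arm(steps=[[[0,0,0],0],[[0,0,0],0],[[0,0,0],0]])

```text
t: 2.42
ee_pos: [552.0, 15.1, 300.1]
eef_rot: [0.706, 0.708, 0.0, -0.0]
force: [0.6, 0.1, -0.3]
grip_width: 87.2
```

Run:
```python
from h import *
s=bot.sense();goto((560,0,300),90,s);i=bot.camera_info("wrist")
im=bot.grab_frame("wrist");cv2.imwrite("pics/w1.png",im[:,:,::-1])
import pickle;pickle.dump(i,open("w1.pkl","wb"))
for l in("heel_a","leaf_1"):
  for d in bot.spot_in(l,"wrist"):print(l,np.round(d["at"]),round(d["conf"],2),proj(d["at"],i).round())
```

```text
shift cm [-1.51  0.8   0.01] turn 0.2 cur yaw 90.19 pos [552.   15.1 300.1] t 2.42
heel_a [464. -53.  51.] 0.84 [[238. 117.]]
leaf_1 [ 639. -174.   24.] 0.9 [[136. 294.]]
leaf_1 [661. 202.  24.] 0.76 [[493. 314.]]
leaf_1 [669. -14.  25.] 0.73 [[290. 321.]]
leaf_1 [749.  92.  24.] 0.69 [[385. 385.]]
leaf_1 [540. 186.  24.] 0.56 [[494. 201.]]
```

View pics/w1.png

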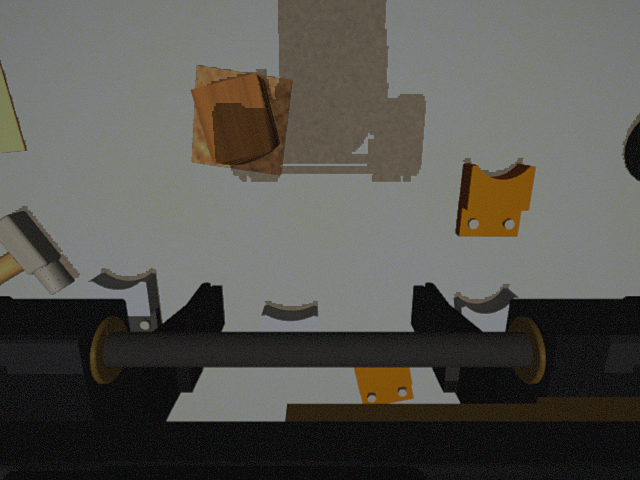

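The wrist view confirms the heel on the cork at (235,118). The leaf mouths show at (128,280), (290,310) and (485,298), partly behind the gripper. I'll take a close look at each leaf.

jog_arm(steps=[[[4,3,2],0],[[8,6,5],0],[[12,9,8],0],[[15.5,12,10.5],0],[[17.8,13.5,11.5],0],[[18.7,14.2,12],0],[[18.7,14.2,12],0],[[18.7,14.2,12],0],[[18.7,14.2,12],0]])

```text
t: 3.7
ee_pos: [694.3, 199.4, 181.2]
eef_rot: [0.707, 0.707, 0.001, 0.0]
force: [-1.0, 0.7, -0.8]
grip_width: 87.2
```

```bash
cat > snap.py <<'E'
from h import *
import sys,pickle
n=sys.argv[1];s=bot.sense();i=bot.camera_info("wrist");im=bot.grab_frame("wrist")
cv2.imwrite(f"pics/{n}.png",im[:,:,::-1]);pickle.dump((i,s,im),open(n+".pkl","wb"));goto(s["ee_pos"],90,s)
E
python3 snap.py L2
```

```text
shift cm [0. 0. 0.] turn -0.0 cur yaw 89.97 pos [694.3 199.4 181.2] t 3.7
```

jog_arm(steps=[[[-5,0.2,0],0],[[-10,0.4,0],0],[[-15,0.6,0],0],[[-19,0.8,0],0],[[-21,0.8,0],0],[[-21.6,0.8,0],0],[[-21.6,0.8,0],0],[[-21.6,0.8,0],0],[[-21.6,0.8,0],0]])

```text
t: 4.88
ee_pos: [702.4, -13.9, 180.0]
eef_rot: [0.706, 0.708, 0.0, -0.0]
force: [-0.1, 0.7, -0.0]
grip_width: 87.3
```

```bash
python3 snap.py L1
```

```text
shift cm [0. 0. 0.] turn 0.1 cur yaw 90.15 pos [702.4 -13.9 180. ] t 4.88
```

jog_arm(steps=[[[-5,-1,0],0],[[-10,-2,0],0],[[-14,-2.8,0],0],[[-15.5,-3,0],0],[[-16,-3,0],0],[[-16,-3,0],0],[[-16,-3,0],0],[[-16,-3,0],0]])

```text
t: 5.92
ee_pos: [672.8, -174.2, 180.0]
eef_rot: [0.706, 0.708, 0.0, -0.0]
force: [0.2, 0.1, -0.0]
grip_width: 87.0
```

```bash
python3 snap.py L3
```

```text
shift cm [0. 0. 0.] turn 0.1 cur yaw 90.13 pos [ 672.8 -174.2  180. ] t 5.92
```

jog_arm(steps=[[[4,-5,0],0],[[8,-10,0],0],[[10.5,-14.5,0],0],[[11.8,-16.5,0],0],[[12.1,-17.3,0],0],[[12.1,-17.5,0],0],[[12.1,-17.5,0],0],[[12.1,-17.5,0],0],[[12.1,-17.5,0],0]])

```text
t: 7.1
ee_pos: [497.6, -54.9, 180.0]
eef_rot: [0.707, 0.707, -0.0, 0.0]
force: [-1.0, -0.1, -0.3]
grip_width: 87.3
```

```bash
python3 snap.py H
python3 - <<'E'
import cv2,numpy as np,pickle
o=[]
for n in("L2","L1","L3","H"):
    c=cv2.imread(f"pics/{n}.png")[60:290,180:450];o.append(cv2.resize(c,None,fx=1.45,fy=1.28,interpolation=cv2.INTER_CUBIC))
cv2.imwrite("pics/comp.png",np.vstack([np.hstack(o[:2]),np.hstack(o[2:])]))
E
```

```text
shift cm [0. 0. 0.] turn 0.0 cur yaw 90.02 pos [497.6 -54.9 180. ] t 7.1
```

View pics/comp.png

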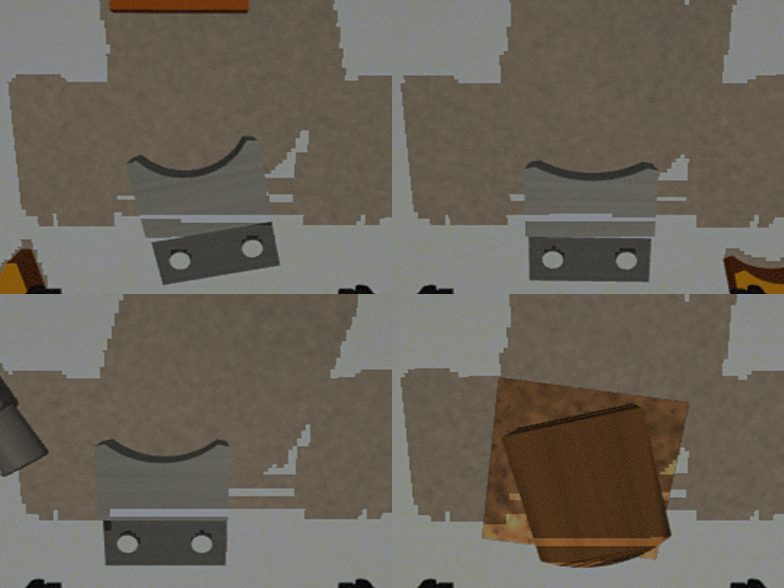

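All four views are clear. Leaf_2 (top left) has the deepest notch, leaf_1 (top right) the shallowest, and leaf_3 (bottom left) is in between. The heel (bottom right) is yawed about +14° with its crown towards +x. Next I fit outlines numerically.

```bash
cat > fit.py <<'E'
from h import *
import pickle
from scipy.optimize import differential_evolution as DE
def out(kind,R,d):
    w,yw=(25,30) if kind=="leaf" else (28,28)
    y=np.linspace(-w,w,60);P=[np.c_[np.sqrt(R*R-y*y),y]];N=[P[0]/R]
    xe=np.sqrt(R*R-w*w)
    if kind=="leaf":
        N[0]=-N[0];xs=np.linspace(xe+1,xe+20,25)
        for sg in(-1,1):
            P.append(np.c_[np.full(6,xe),sg*np.linspace(25,30,6)]);N.append(np.tile([-1.,0],(6,1)))
            P.append(np.c_[xs,np.full(25,sg*30.)]);N.append(np.tile([0.,sg],(25,1)))
    else:
        xs=np.linspace(-d,xe,40)
        for sg in(-1,1):P.append(np.c_[xs,np.full(40,sg*28.)]);N.append(np.tile([0.,sg],(40,1)))
        P.append(np.c_[np.full(50,-d),np.linspace(-28,28,50)]);N.append(np.tile([-1.,0],(50,1)))
    return np.vstack(P),np.vstack(N)
def fit(n,kind,x0,z,signed):
    i,s,im=pickle.load(open(n+".pkl","rb"))
    lab=cv2.GaussianBlur(im.astype(np.float32),(0,0),1.0)
    if signed:lab=lab.mean(2,keepdims=True)
    def samp(q):
        q=q.astype(np.float32);r=cv2.remap(lab,q[:,:1],q[:,1:],cv2.INTER_LINEAR);return r.reshape(len(q),-1)
    res=[]
    for R in(30,38,50):
        def f(v):
            x,y,a,*d=v;P,N=out(kind,R,d[0] if d else 0);c,sn=np.cos(a),np.sin(a);M=np.array([[c,-sn],[sn,c]])
            Z=np.full((len(P),1),z)
            g=[samp(proj(np.c_[(P+k*N)@M.T+[x,y],Z],i)) for k in(-1,1)]
            D=(g[0]-g[1])
            D=np.clip(D[:,0],-30,30) if signed else np.clip(np.linalg.norm(D,axis=1),0,35)
            return -D.mean()
        cx=x0[0]-R   # crown/bottom near x0
        b=[(cx-20,cx+20),(x0[1]-15,x0[1]+15),(-.5,.5)]+([(17.5,24.5)] if kind=="heel" else [])
        r=DE(f,b,seed=1,popsize=15,maxiter=120,tol=1e-6);res.append((r.fun,R,r.x));print(n,R,round(r.fun,2),np.round(r.x[:2],1),"yaw deg",round(np.degrees(r.x[2]),2),r.x[3:].round(1),flush=True)
if __name__=="__main__":
    fit("L2","leaf",(670,200),25,True);fit("L1","leaf",(678,-14),25,True);fit("L3","leaf",(648,-175),25,True);fit("H","heel",(500,-50),53,False)
E
time python3 fit.py
```

```text
L2 30 -15.41 [630.  192.5] yaw deg 12.47 []
L2 38 -13.35 [621.  190.3] yaw deg 6.22 []
L2 50 -14.21 [630.3 199.5] yaw deg -10.75 []
L1 30 -12.01 [639.7 -11.6] yaw deg 21.03 []
L1 38 -15.05 [631.4 -11.9] yaw deg 16.08 []
L1 50 -16.99 [618.8 -11.8] yaw deg 11.83 []
L3 30 -10.43 [ 628.1 -183.9] yaw deg -3.16 []
L3 38 -12.29 [ 620.1 -188. ] yaw deg 3.59 []
L3 50 -11.61 [ 608.3 -168.5] yaw deg 11.85 []
H 30 -23.53 [474.7 -54.3] yaw deg 11.92 [22.7]
H 38 -27.97 [456.  -58.4] yaw deg 13.84 [22.7]
H 50 -32.02 [454.8 -58.7] yaw deg 13.41 [19.3]
real	0m58.458s
user	0m57.648s
sys	0m0.208s
```

```bash
python3 - <<'E'
import re
t=open("fit.py").read().replace("print(n,R","last[n]=min(last.get(n,(9,)),(r.fun,R,list(r.x)));print(n,R").replace("from h import *","from h import *\nlast={}").split("if __name__")[0]
t=t.replace("np.clip(D[:,0],-30,30)","np.clip(np.abs(D[:,0]),0,30)")
t+='''
import sys
if __name__=="__main__":
    fit("L2","leaf",(664,200),25,False);fit("L1","leaf",(670,-14),25,False);fit("L3","leaf",(642,-178),25,False)
    last["H"]=(-32,50,[454.8,-58.7,np.radians(13.41),19.3])
    o=[]
    for n in("L2","L1","L3","H"):
        i,s,im=pickle.load(open(n+".pkl","rb"));_,R,v=last[n];P,N=out("heel" if n=="H" else "leaf",R,v[-1])
        a=v[2];M=np.array([[np.cos(a),-np.sin(a)],[np.sin(a),np.cos(a)]]);q=proj(np.c_[P@M.T+v[:2],np.full(len(P),53. if n=="H" else 25.)],i)
        c=cv2.resize(im[100:290,220:420,::-1],None,fx=2,fy=1.55,interpolation=cv2.INTER_CUBIC)
        for u in q:cv2.circle(c,(int((u[0]-220+.5)*2),int((u[1]-100+.5)*1.55)),1,(0,255,0),-1)
        o.append(c)
    cv2.imwrite("pics/ov.png",np.vstack([np.hstack(o[:2]),np.hstack(o[2:])]))
'''
open("fit2.py","w").write(t)
E
python3 fit2.py
```

```text
L2 30 -25.56 [630.5 192.2] yaw deg 11.34 []
L2 38 -23.99 [616.8 192. ] yaw deg 8.15 []
L2 50 -26.7 [634.  201.7] yaw deg 1.61 []
L1 30 -21.68 [639.8 -17.2] yaw deg 5.41 []
L1 38 -26.62 [631.7 -14.2] yaw deg -0.57 []
L1 50 -27.08 [619.1 -12. ] yaw deg -2.7 []
L3 30 -22.83 [ 604.5 -191.9] yaw deg 0.71 []
L3 38 -24.11 [ 596.4 -191.7] yaw deg 0.21 []
L3 50 -25.85 [ 612.  -189.1] yaw deg -1.56 []
```

View pics/ov.png

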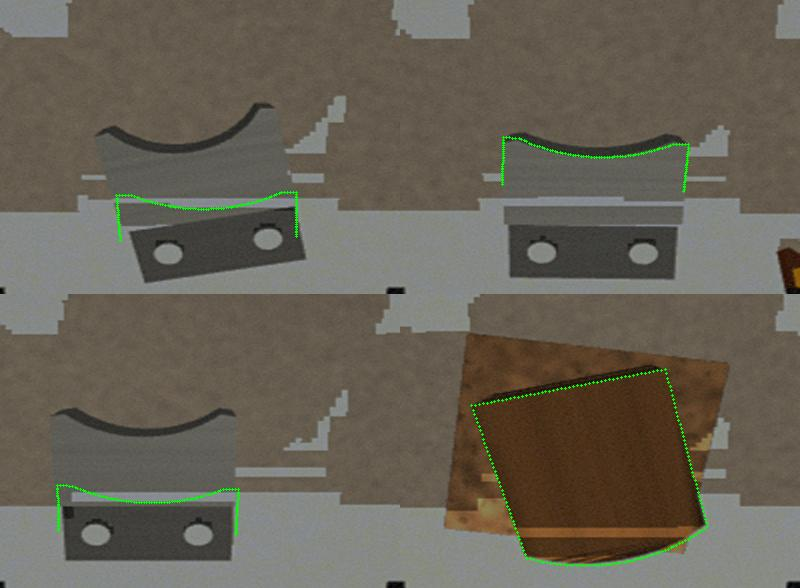

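The heel overlay fits well with R50. The leaf_2 and leaf_3 fits locked onto the wrong edges, so I'll refit with tight bounds.

```bash
python3 - <<'E'
t=open("fit2.py").read()
t=t.replace("def fit(n,kind,x0,z,signed):","def fit(n,kind,x0,z,signed,a0=0):\n    a0=np.radians(a0)").replace("b=[(cx-20,cx+20),(x0[1]-15,x0[1]+15),(-.5,.5)]","b=[(cx-6,cx+6),(x0[1]-7,x0[1]+7),(a0-.09,a0+.09)]")
h,m=t.split("import sys\n")
m=m.replace('fit("L2","leaf",(664,200),25,False);fit("L1","leaf",(670,-14),25,False);fit("L3","leaf",(642,-178),25,False)','''
    for n,p,a,yo in(("L2",(310,197),10.5,0),("L1",(315,198.5),0,0),("L3",(294,189),-0.5,0)):
        b=rays("wrist",p,25,pickle.load(open(n+".pkl","rb"))[0])[0];print(n,b.round(1));fit(n,"leaf",b,25,True,a)
''')
h=h.replace("np.clip(np.abs(D[:,0]),0,30)","np.clip(D[:,0],-10,30)")
open("fit3.py","w").write(h+m)
E
python3 fit3.py
```

```text
L2 [658.7 194.4]
L2 30 -15.83 [630.2 191.8] yaw deg 11.87 []
L2 38 -13.35 [621.  190.4] yaw deg 6.23 []
L2 50 -10.14 [609.2 187.9] yaw deg 7.07 []
L1 [667.4 -15.8]
L1 30 -8.57 [639.8 -16. ] yaw deg -1.9 []
L1 38 -14.65 [631.7 -14.1] yaw deg -5.04 []
L1 50 -16.47 [619.5 -13.9] yaw deg -1.04 []
L3 [ 631.7 -189.7]
L3 30 -12.04 [ 604.4 -191.6] yaw deg -5.65 []
L3 38 -16.68 [ 596.  -191.2] yaw deg 0.73 []
L3 50 -15.02 [ 582.7 -191.8] yaw deg 2.7 []
```

View pics/ov.png

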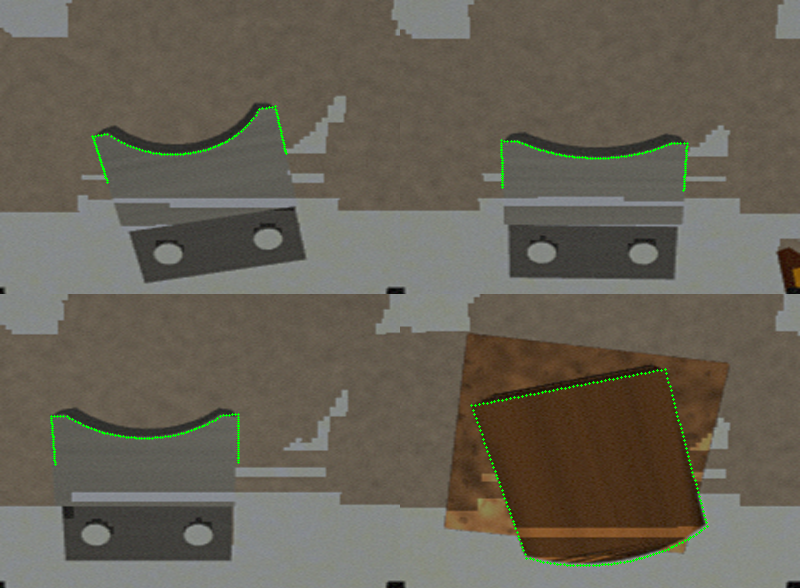

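The overlays now match: leaf_2 ≈ R30, leaf_1 ≈ R50 and leaf_3 ≈ R38, and the heel looks like R50 (back to front 69 mm). So the plan is to grasp it, touch leaf_3 (R38) for comparison, then go to leaf_1.

jog_arm(steps=[[[-0.2,-2,1.5],-7],[[-0.4,-4,3.5],-13.4],[[-0.47,-4.67,4.5],-13.4],[[-0.47,-4.67,4.5],-13.4],[[-0.47,-4.67,6],-13.4],[[-0.47,-4.67,8.5],-13.4],[[-0.47,-4.67,10.1],-13.4],[[-0.47,-4.67,10.1],-13.4],[[-0.47,-4.67,10.1],-13.4]])

```text
t: 8.28
ee_pos: [451.1, -59.4, 79.6]
eef_rot: [0.62, 0.785, 0.0, 0.0]
force: [-0.2, -0.9, 1.0]
grip_width: 86.9
```

jog_arm(steps=[[[0,0,0],0],[[0,0,0],0],[[0,0,0],0],[[0,0,0],0],[[0,0,0],0],[[0,0,0],0]], claw=1, force=20)

```text
t: 9.02
ee_pos: [450.7, -59.3, 79.2]
eef_rot: [0.619, 0.785, 0.0, -0.0]
force: [0.0, -0.6, 3.6]
grip_width: 55.8
```

jog_arm(steps=[[[0,0,-1],0],[[0,0,-3],0],[[0,0,-4.5],0],[[0,0,-4.5],0],[[0,0,-4.5],0]])

```text
t: 9.65
ee_pos: [450.4, -59.2, 123.8]
eef_rot: [0.619, 0.785, -0.0, -0.0]
force: [-0.8, -0.1, -1.9]
grip_width: 56.1
```

```bash
python3 -c "
from h import *
goto((555,-191.6,121),90.7);print(bot.sense()['force'],bot.sense()['grip_width'])"
```

```text
shift cm [-15.31   7.09   0.27] turn 12.8 cur yaw 103.45 pos [450.4 -59.2 123.8] t 9.65
[-0.77247128 -0.10675369 -1.94586954] 56.08117050139099
```

jog_arm(steps=[[[-3.5,1.6,0],3],[[-7.5,3.4,0],7],[[-11,5.2,0],11],[[-14,6.5,0.3],12.8],[[-15.3,7.1,0.3],12.8],[[-15.3,7.1,0.3],12.8],[[-15.3,7.1,2.5],12.8],[[-15.3,7.1,4],12.8],[[-15.3,7.1,4.5],12.8],[[-15.3,7.1,4.5],12.8]])

```text
t: 10.9
ee_pos: [555.2, -191.3, 79.1]
eef_rot: [0.703, 0.711, -0.0, -0.0]
force: [-0.2, -0.3, -1.3]
grip_width: 55.8
```

```bash
python3 -c "
from h import *
goto((562,-191.6,78.5),90.7);print(bot.sense()['force'],bot.sense()['moment'])
bot.grab_frame('top');im=bot.grab_frame('scene');cv2.imwrite('pics/s2.png',cv2.resize(im[200:340,180:380,::-1],None,fx=4,fy=4))"
```

```text
shift cm [-0.04  0.68  0.06] turn -0.0 cur yaw 90.67 pos [ 555.2 -191.3   79.1] t 10.9
[-0.20058877 -0.31354241 -1.30409026] [0.0394118  0.04473204 0.00773171]
```

View pics/s2.png

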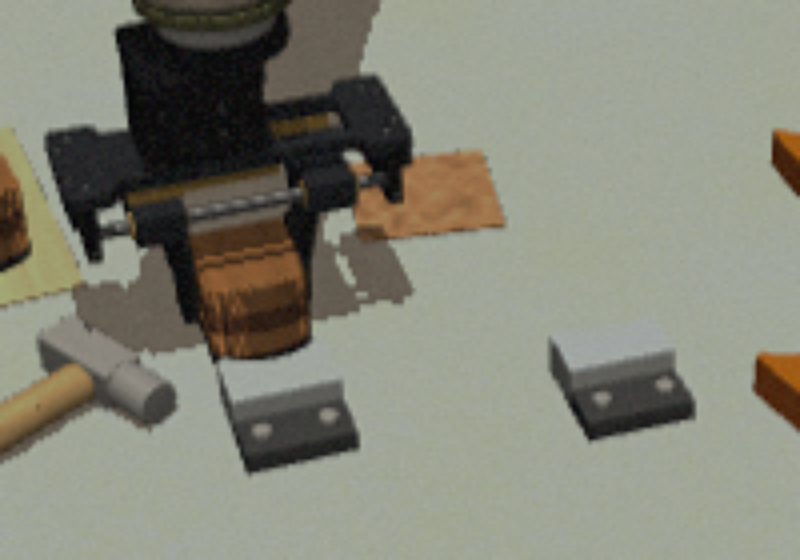

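The heel is held squarely in front of leaf_3. Closing in slowly.

jog_arm(steps=[[[-0.03,0.4,0],0],[[-0.03,0.8,0],0],[[-0.03,1.2,0],0],[[-0.03,1.4,0],0],[[-0.03,1.5,0],0],[[-0.03,1.58,0],0],[[-0.03,1.64,0],0],[[-0.03,1.7,0],0]])

```text
t: 12.0
ee_pos: [572.3, -191.7, 79.1]
eef_rot: [0.703, 0.711, 0.0, -0.0]
force: [0.1, 0.0, -1.2]
grip_width: 56.0
```

jog_arm(steps=[[[0,0.04,0],0],[[0,0.08,0],0],[[0,0.12,0],0],[[0,0.16,0],0]])

```text
t: 12.5
ee_pos: [573.9, -191.7, 79.1]
eef_rot: [0.703, 0.711, 0.0, -0.0]
force: [0.6, 0.3, -0.8]
grip_width: 55.8
```

jog_arm(steps=[[[0,0.04,0],0],[[0,0.08,0],0],[[0,0.12,0],0],[[0,0.16,0],0]])

```text
t: 13.0
ee_pos: [575.5, -191.7, 79.1]
eef_rot: [0.703, 0.711, 0.0, -0.0]
force: [0.6, -0.2, -1.1]
grip_width: 55.8
```

jog_arm(steps=[[[0,0.04,0],0],[[0,0.08,0],0],[[0,0.12,0],0]])

```text
t: 13.38
ee_pos: [576.7, -191.7, 79.1]
eef_rot: [0.703, 0.711, 0.0, -0.0]
force: [0.2, -0.1, -0.9]
grip_width: 55.8
```

jog_arm(steps=[[[0,0.04,0],0],[[0,0.08,0],0],[[0,0.12,0],0]])

```text
t: 13.75
ee_pos: [577.7, -191.7, 79.0]
eef_rot: [0.703, 0.711, -0.0, -0.0]
force: [-2.1, 0.5, -0.7]
grip_width: 55.8
```

jog_arm(steps=[[[0,0.03,0],0],[[0,0.06,0],0],[[0,0.06,0],0]])

```text
t: 14.12
ee_pos: [577.9, -191.6, 78.9]
eef_rot: [0.703, 0.711, -0.0, -0.001]
force: [-4.6, 1.3, 0.9]
grip_width: 56.2
```

The heel is stopped firmly about 14.6 mm before leaf_3's origin. That is its two corners in a too-tight notch, with 14.7 mm predicted for R50 in R38. Back off and go to leaf_1.

jog_arm(steps=[[[0,-0.3,0],0],[[0,-1,0],0],[[0,-2,0],0],[[0,-2.5,-1.5],0],[[0,-2.5,-4],0],[[0,-2.5,-4.5],0],[[0,-2.5,-4.5],0]])

```text
t: 15.0
ee_pos: [553.7, -191.8, 124.5]
eef_rot: [0.703, 0.711, 0.0, 0.0]
force: [-1.6, 0.5, -1.6]
grip_width: 55.8
```

```bash
python3 -c "
from h import *
goto((588,-13.6,123),89.4)"
```

```text
shift cm [17.78  3.64  0.15] turn 1.3 cur yaw 90.65 pos [ 553.7 -191.8  124.5] t 15.0
```

jog_arm(steps=[[[4,0.8,0],1.3],[[9,1.8,0],1.3],[[13.5,2.7,0],1.3],[[16.5,3.4,0],1.3],[[17.8,3.64,0],1.3],[[17.8,3.64,0],1.3],[[17.8,3.64,2.5],1.3],[[17.8,3.64,4],1.3],[[17.8,3.64,4.5],1.3],[[17.8,3.64,4.5],1.3]])

```text
t: 16.25
ee_pos: [587.9, -14.1, 79.1]
eef_rot: [0.711, 0.703, -0.0, -0.0]
force: [0.5, 1.3, -1.1]
grip_width: 55.8
```

```bash
python3 -c "
from h import *
goto((615.8,-13.6,79),89.4);print(bot.sense()['force'])"
```

```text
shift cm [0.09 2.79 0.01] turn -0.1 cur yaw 89.3 pos [587.9 -14.1  79.1] t 16.25
[ 0.46871723  1.25502026 -1.08434303]
```

jog_arm(steps=[[[0.04,0.5,0],0],[[0.04,1.1,0],0],[[0.04,1.6,0],0],[[0.04,1.9,0],0],[[0.04,2.05,0],0],[[0.04,2.12,0],0],[[0.04,2.18,0],0],[[0.04,2.22,0],0]])

```text
t: 17.25
ee_pos: [610.1, -13.4, 79.1]
eef_rot: [0.711, 0.703, 0.0, -0.0]
force: [0.4, 0.1, -1.0]
grip_width: 56.2
```

jog_arm(steps=[[[0,0.04,0],0],[[0,0.08,0],0],[[0,0.12,0],0],[[0,0.16,0],0],[[0,0.2,0],0],[[0,0.24,0],0]])

```text
t: 18.0
ee_pos: [612.5, -13.4, 79.1]
eef_rot: [0.711, 0.703, 0.0, -0.0]
force: [-0.4, -0.2, -1.8]
grip_width: 55.6
```

jog_arm(steps=[[[0,0.04,0],0],[[0,0.08,0],0],[[0,0.12,0],0]])

```text
t: 18.38
ee_pos: [613.7, -13.4, 79.1]
eef_rot: [0.711, 0.703, 0.0, -0.0]
force: [-0.8, 0.1, -1.0]
grip_width: 55.9
```

jog_arm(steps=[[[0,0.04,0],0],[[0,0.08,0],0],[[0,0.12,0],0]])

```text
t: 18.75
ee_pos: [614.9, -13.5, 79.1]
eef_rot: [0.711, 0.703, 0.0, -0.0]
force: [-1.0, 0.2, -1.2]
grip_width: 55.9
```

jog_arm(steps=[[[0,0.04,0],0],[[0,0.08,0],0]])

```text
t: 19.0
ee_pos: [615.7, -13.5, 79.1]
eef_rot: [0.711, 0.703, 0.0, 0.0]
force: [-1.0, -0.2, -0.9]
grip_width: 55.8
```

jog_arm(steps=[[[0,0.04,0],0],[[0,0.04,0],0]])

```text
t: 19.25
ee_pos: [615.9, -13.5, 79.0]
eef_rot: [0.711, 0.703, -0.0, -0.0]
force: [-3.0, 0.8, -1.3]
grip_width: 55.9
```

Contact at TCP x ≈ 615.9, matching the coincident-origin prediction of 615.8, so it neither stands off nor passes. Light sideways feel for rocking next.

jog_arm(steps=[[[0.05,0.03,0],0],[[0.1,0.03,0],0],[[0.1,0.03,0],0]])

```text
t: 19.62
ee_pos: [615.9, -13.4, 79.0]
eef_rot: [0.711, 0.703, -0.001, -0.0]
force: [-4.3, -2.6, 0.8]
grip_width: 55.9
```

jog_arm(steps=[[[-0.1,0,0],0],[[-0.2,0,0],0],[[-0.2,0,0],0]])

```text
t: 20.0
ee_pos: [615.9, -13.7, 78.9]
eef_rot: [0.711, 0.703, -0.0, -0.001]
force: [-5.5, 1.4, 1.5]
grip_width: 55.8
```

jog_arm(steps=[[[0.1,-0.1,0],0],[[0.1,-0.15,0],0],[[0.1,-0.15,0.1],0],[[0.1,-0.15,0.15],0],[[0.1,-0.15,0.15],0]])

```text
t: 20.62
ee_pos: [614.9, -13.5, 77.6]
eef_rot: [0.711, 0.703, 0.0, 0.0]
force: [0.4, 0.1, -1.7]
grip_width: 55.8
```

It is held laterally: a ±1 mm command moved it only about 0.15 mm, with opposing force. Now lowering to the bench.

jog_arm(steps=[[[0,0,0.04],0],[[0,0,0.08],0],[[0,0,0.11],0],[[0,0,0.11],0]])

```text
t: 21.12
ee_pos: [614.9, -13.4, 76.5]
eef_rot: [0.711, 0.703, 0.0, -0.0]
force: [0.1, 1.3, -0.9]
grip_width: 55.5
```

jog_arm(steps=[[[0,0,0.02],0],[[0,0,0.04],0],[[0,0,0.04],0]])

```text
t: 21.5
ee_pos: [614.9, -13.5, 76.3]
eef_rot: [0.711, 0.703, 0.0, -0.0]
force: [-1.9, 0.4, 2.7]
grip_width: 55.9
```

jog_arm(steps=[[[0,0.02,-0.03],0],[[0,0.05,-0.03],0],[[0,0.08,-0.03],0],[[0,0.11,-0.03],0],[[0,0.13,-0.03],0]])

```text
t: 22.12
ee_pos: [615.9, -13.5, 76.4]
eef_rot: [0.711, 0.703, -0.0, -0.0]
force: [-4.7, -0.1, 3.4]
grip_width: 56.0
```

jog_arm(steps=[[[0,0.03,0],0],[[0,0.05,0],0],[[0,0.05,0],0]])

```text
t: 22.5
ee_pos: [615.9, -13.5, 76.3]
eef_rot: [0.711, 0.703, -0.001, -0.001]
force: [-7.8, -0.2, 4.7]
grip_width: 55.9
```

jog_arm(steps=[[[0,0.02,-0.02],0],[[0,0.04,-0.03],0],[[0,0.04,-0.03],0],[[0,0.04,-0.03],0]])

```text
t: 23.0
ee_pos: [616.0, -13.5, 76.4]
eef_rot: [0.711, 0.703, -0.001, -0.001]
force: [-7.6, 0.2, 3.8]
grip_width: 55.7
```

```bash
python3 -c "
from h import *
s=bot.sense();print(s['force'],s['moment'],Ro.from_quat(s['eef_rot']).as_matrix().round(4).tolist())"
```

```text
[-7.6174107   0.23675275  3.83777526] [0.13254564 1.57337699 0.07743762] [[0.0115, 0.9999, -0.0026], [0.9999, -0.0115, 0.0003], [0.0002, -0.0026, -1.0]]
```

jog_arm(steps=[[[0,0.03,-0.02],0],[[0,0.06,-0.03],0],[[0,0.06,-0.03],0],[[0,0.06,-0.03],0]])

```text
t: 23.5
ee_pos: [616.1, -13.5, 76.4]
eef_rot: [0.711, 0.703, -0.001, -0.001]
force: [-10.3, -0.2, 4.1]
grip_width: 55.8
```

jog_arm(steps=[[[0,0,0],0],[[0,0,0],0],[[0,0,0],0],[[0,0,0],0],[[0,0,0],0]])

```text
t: 24.12
ee_pos: [616.1, -13.5, 76.4]
eef_rot: [0.711, 0.703, -0.001, -0.001]
force: [-10.3, -0.1, 4.8]
grip_width: 56.1
```

jog_arm(steps=[[[0,0.01,-0.03],0],[[0,0.02,-0.06],0],[[0,0.02,-0.06],0],[[0,0.02,-0.06],0],[[0,0.02,-0.06],0],[[0,0.02,-0.06],0],[[0,0.02,-0.06],0]])

```text
t: 25.0
ee_pos: [616.1, -13.5, 76.5]
eef_rot: [0.711, 0.703, -0.002, -0.002]
force: [-8.8, 0.7, 0.3]
grip_width: 56.1
```

jog_arm(steps=[[[0,0.03,0],0],[[0,0.03,0],0],[[0,0.03,0],0],[[0,0.03,0],0],[[0,0.03,0],0],[[0,0.03,0],0]])

```text
t: 25.75
ee_pos: [616.2, -13.5, 76.6]
eef_rot: [0.711, 0.703, -0.002, -0.002]
force: [-10.1, -1.4, 1.4]
grip_width: 55.7
```

jog_arm(steps=[[[0,-0.04,0.03],0],[[0,-0.1,0.05],0],[[0,-0.14,0.06],0],[[0,-0.14,0.06],0]])

```text
t: 26.25
ee_pos: [616.0, -13.5, 76.5]
eef_rot: [0.711, 0.703, -0.001, -0.001]
force: [-5.2, -0.3, -1.0]
grip_width: 55.5
```

jog_arm(steps=[[[0,-0.03,0.03],0],[[0,-0.05,0.05],0],[[0,-0.05,0.05],0]])

```text
t: 26.62
ee_pos: [615.9, -13.5, 76.4]
eef_rot: [0.711, 0.703, -0.0, -0.0]
force: [-5.1, 1.2, 1.0]
grip_width: 55.8
```

jog_arm(steps=[[[0,-0.03,0.01],0],[[0,-0.03,0.01],0],[[0,-0.03,0.01],0]])

```text
t: 27.0
ee_pos: [615.8, -13.5, 76.3]
eef_rot: [0.711, 0.703, -0.0, -0.0]
force: [-5.3, 0.8, 2.3]
grip_width: 55.7
```

jog_arm(steps=[[[0,0,0],0],[[0,0,0],0],[[0,0,0],0],[[0,0,0],0],[[0,0,0],0]], claw=0)

```text
t: 27.62
ee_pos: [616.1, -13.5, 76.4]
eef_rot: [0.711, 0.703, 0.0, 0.0]
force: [-0.5, -0.2, 0.8]
grip_width: 86.5
```

jog_arm(steps=[[[0,0,-1],0],[[0,0,-3],0],[[0,0,-6],0],[[0,0,-9],0],[[0,3,-10.4],0],[[0,6,-10.4],0],[[0,8,-10.4],0],[[0,8.7,-10.4],0],[[0,8.7,-10.4],0],[[0,8.7,-10.4],0]])

```text
t: 28.88
ee_pos: [702.4, -14.5, 180.9]
eef_rot: [0.711, 0.703, 0.0, -0.0]
force: [-1.7, 0.1, -0.1]
grip_width: 87.1
```

```bash
python3 snap.py F
python3 - <<'E'
import pickle,cv2,numpy as np
import fit3 as f
from h import *
f.last.clear()
f.fit("F","heel",(669.5,-14),50,False,0)
i,s,im=pickle.load(open("F.pkl","rb"));_,R,v=f.last["F"];P,N=f.out("heel",R,v[-1]);a=v[2];M=np.array([[np.cos(a),-np.sin(a)],[np.sin(a),np.cos(a)]])
q=proj(np.c_[P@M.T+v[:2],np.full(len(P),50.)],i)
c=cv2.resize(im[0:300,160:480,::-1],None,fx=2,fy=2,interpolation=cv2.INTER_CUBIC);
d=c.copy()
cv2.imwrite("pics/fin.png",c[:,:])
E
```

```text
shift cm [0. 0. 0.] turn -0.7 cur yaw 89.34 pos [702.4 -14.5 180.9] t 28.88
F 30 -23.94 [640.2 -13.8] yaw deg 0.97 [18.5]
F 38 -26.23 [632.1 -14.2] yaw deg -0.87 [24.3]
F 50 -35.0 [619.2 -14. ] yaw deg -1.06 [18.4]
```

View pics/fin.png

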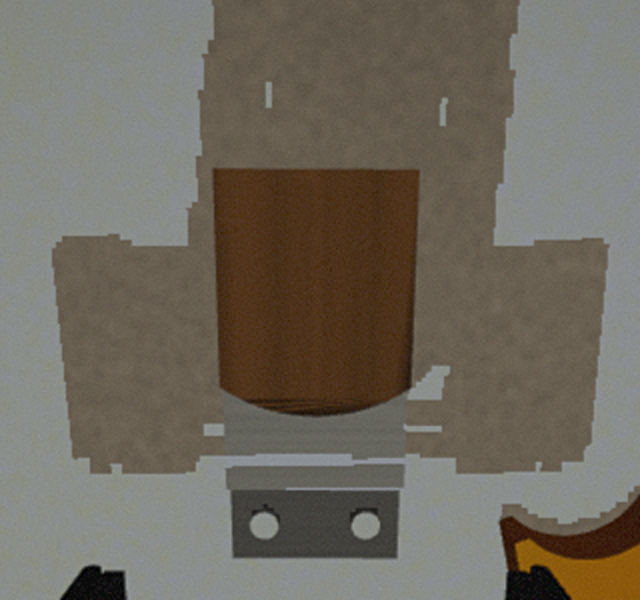

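The final picture shows the heel square in leaf_1's notch, with no gap along the arc at (220–415, 390–415). It fits at (619.2, -14.0), yaw -1.1°, against the leaf at (619.5, -13.9), yaw -1.0°.

```bash
python3 -c "
from rig import bot
print(bot.job_done())"
```

```text
the job is handed in; nothing more can be done
None
```

The heel from the cork mat is seated in leaf_1 and standing free on the bench. The job was handed in at about t = 29 s of the 72 s allowed.

- **Comparison touch:** I felt the heel in leaf_3, whose notch measured R38. It stopped about 14.6 mm before the leaf's origin, where an R50 heel in an R38 notch should stop at 14.7 mm. The force there was about 4.6 N.
- **Fit:** In leaf_1 (R50) it made contact within about 0.1 mm of where the two origins coincide. A sideways nudge of ±1 mm moved it only about 0.15 mm, so it did not rock.
- **Seating:** I lowered it to the bench and pushed steadily at about 8 to 10 N at the wrist for over 2 s. The readings never exceeded 10.3 N; forces were only read at the end of each move. I then eased the push to about 5 N before letting go.
- **Last check:** The final wrist picture put the heel at (619.2, -14.0), yaw -1.1°. The leaf is at (619.5, -13.9), yaw -1.0°. No gap shows along the arc, the heel stands upright, and the gripper is clear above it.
- **Disagreements:** My first outline fits for leaf_2 and leaf_3 locked onto the wrong edges, and I redid them with tighter bounds. During the first part of the push the heel bore on the bench with about 4 to 5 N. I raised it slightly and repeated the push with little weight on the foot. I did not touch leaf_2; its R30 comes from the camera only.

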